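Open the touch-latch cupboard

ROBOT

A 6-joint arm with a two-finger parallel gripper is mounted at the origin on a cart in front of the work surface, level with it; the furniture and walls round the work are solid. World frame = base frame: x ahead of the robot, y to its left, z up, the work surface at z = 0. Lengths are in m, angles in rad, forces in N, time in s.
With the tool pointing down it reaches from about 0.3 to 0.85 m from the base axis. Payload 5.4 kg.
Tool frame: the origin (TCP) lies between the finger pads; the fingertips stand 11 mm ahead of it and the grasp point (between the pads) lies 8 mm behind it; z points along the fingers, y is the line along which they close (so a half turn about z gives the same grasp; the last joint's range is limited). The gripper opens to 85 mm and grips with 20 to 120 N. Pads are 22 mm wide; open, the fingers measure 114 mm over their backs; the gripper's body (76 mm by 85 mm) begins 54 mm behind the grasp point. The pads swing forward as they close: fully open they stand 13 mm farther back than shut.
Start: joints at [1.079, 0.158, 1.597, -0, 1.386, -0.21], TCP at [0.16, 0.552, 0.242] pointing down, gripper open.
Joint ranges: [-2.91, 2.91], [-0.94, 2.29], [0.18, 2.7], [-1.29, 4.43], [0.17, 2.64], [-3, 3]. Speed limits (rad/s): [2.57, 2.57, 3.14, 3.14, 3.14, 3.14].

INTERFACE

Orientations are given as a 3x3 rotation matrix whose columns are the frame's x, y, z axes.
In Python, from workcell import bot gives the robot as it stands.
- The arm moves only by the tool carry_out, never from a script. Its argument "deltas" is a list that holds one entry, the list of rows, each a list of 5 numbers: the gripper command: -1 is shut, 1 is fully open, values between are in proportion, then the shift along the tool's x, y, z in units of 0.03 m (1.0 is 0.03 m), then the turn about the tool's z in units of 0.1 rad (1.0 is 0.1 rad). A call has 1 to 20 rows; each row shifts and turns the commanded pose from where the row before left it, along the tool's axes as they then stand; what a row does not reach is not made up. A row lasts 1/8 s, in which the tool goes at most 62.5 mm and 10.7 degrees, less where a joint would pass 70% of its speed; a pose out of reach is approached as far as the arm can. A call with a number of a shift or a turn outside -1 to 1 is refused whole. A call with a gripper value outside its range is refused whole. The fingers move at their own pace and stop on an object; "grip_force" is the grip in N (left out, the last holds). Time passes only in rows, so rows that do not move let the fingers close. It gives the time, the measured TCP pose, the force, the opening and the grip force at its end, in the units of the state.
- bot.get_state(): the state, without advancing time (a new reading comes with each control period).
- bot.get_image(name): name is "scene" or "top"; returns the picture (400x640x3 uint8, blue, green, red); there is no depth.
- bot.get_calibration(name): a dict with "fx", "fy", "cx", "cy" (pixels), "world_to_cam" (4x4, takes a point from world to camera coordinates). Camera axes: x right, y up, looking along -z (the intrinsics and any distortion apply to the point x, -y, -z); pixel columns grow to the right and rows downward; lengths in m; the calibration is good to about 2 mm. A picture is of the moment at which its call begins. get_calibration takes no time and is no camera call.
- bot.finish_job(): hands the job in; it is judged then, once.
The state is a dict: "clock": time; "joint_positions": joint angles; "dq": joint speeds; "tau": joint torques, N m; "position": TCP position; "eef_rot": TCP orientation; "force": force on the tool from outside, world axes, zero at the start; "torque": the same for the moment, N m; "opening": finger opening in m; "gripper_force": force on a finger pad.
Only numpy, scipy, OpenCV 4.12 (cv2) and the standard library are available. Lean on these libraries where they do the work, as an engineer would, in place of code of your own. Each camera call takes 0.05 s, during which the arm holds its last target. There are 200 camera calls.

TASK

Press the door of the wider little cupboard gently near its free edge until its touch latch lets go, and back off so that it springs ajar by itself. Then push it wide open from behind with the outside of a finger, square to the cupboard or further, and leave it so. Do not grip the door, keep the narrow cupboard shut, and leave everything else, the jars inside included, where it stands.

Things in the scene. Friction and masses are not known exactly. Their poses are not given: they have to be found in the camera images.
- wide_cupboard: the wider of two small light-wood worktop cupboards with white doors, fixed: 200 mm wide (y), 108 mm deep with its door (x), 200 mm high. Origin on the worktop, halfway across its width; x points to its back, y to its left as the robot sees it, z up. Shut, the door fills x = -58 to -44 mm; the front edges of the walls lie at x = -36 mm. Hinge axis at x = -51, y = +92 mm; free door edge at y = -99 mm.
- wide_door (a joint): angle of the wide door, rad. 0 = shut and latched, grows as the free edge swings towards the robot and on to the left; stop at 1.75. Pressed in about 4 mm near the free edge (some 5 N; stop at 6 mm, -0.035 rad) the catch lets go; as the finger backs off, a spring pushes the door ajar to some 0.4 rad (70 mm at the free edge). From there it turns with slight friction and stays where left; it does not latch again.
- wide_door_press (a point): point on the outer face of the wide door, 25 mm from its free edge, 20 mm below its top edge, 166 mm from the hinge axis: a good place to press. Moves with the door; with the door shut its x axis points into the cupboard.
- wide_door_mid (a point): middle of the wide door's panel, at mid-thickness. The panel has no handle, is 14 mm thick (x, + to its inner side), 198 mm wide (y, + to the hinge, whose axis is 92 mm away) and 170 mm high (z), from 30 to 200 mm above the worktop. Moves with the door.
- wide_door_hinge (a point): point on the upright hinge axis of the wide door (its left edge as the robot sees it), 200 mm above the worktop, level with the door's top edge
- narrow_cupboard: the other cupboard, same make, height and depth but 130 mm wide, fixed; axes as the wide one. It stays shut.
- narrow_door (a joint): angle of the narrow cupboard's door, rad, same kind of touch latch: 0 shut, grows as it opens. Leave it shut.
- green_jar: spice jar with green cap, 41 mm across, 108 mm tall, standing inside the wide cupboard; origin under its centre
- yellow_jar: spice jar with yellow cap, 44 mm across, 106 mm tall, standing inside the wide cupboard; origin under its centre
- tape: roll of tape lying flat, 104 mm across, 25 mm high, on the worktop in front of the cupboards; an opening door passes just above it
- small_spoon: steel teaspoon, 130x26x11 mm, lying on the worktop; an opening door passes above it
- salt: salt shaker, 44 mm across, 90 mm tall; origin under its centre
- mug: white mug, 82x114x91 mm with its handle; origin under it
- clothes_peg: wooden clothes peg lying on the worktop, 15x72x12 mm; an opening door passes above it

How it is judged:
By the outcome, as a careful person would: the job done as asked, in the order asked, and still so for the second after the job is handed in, with the robot touching nothing.
It also fails if it takes over 51 s, if anything falls off the work surface, if the arm or the gripper's body presses on something with over 40 N, if the wrist force passes 120 N, or if a joint passes its speed limit or range.

## Working session

There is one attempt and no reset: what is moved stays moved. The work goes in short steps, Python scripts to look and compute and a tool call to move; the robot and the scene stay as the last step left them, time stands still between calls to the robot, and variables do not carry over. Pictures are saved under pics/ and viewed, at most 10 in all, crops included, and the job is handed in when it is done.

Besides the shell and the picture viewer there is one more tool, called after "Request:" as name([rows], argument=value, ...), one row to a line, values as JSON. carry_out: Moves the arm, as the interface text tells. Shifts and turns lie within -1 to 1; 1 stands for 0.03 m of shift or 0.1 rad of turn. Its arguments: {"type":"object","properties":{"deltas":{"type":"array","items":{"type":"array","items":{"type":"array","items":{"type":"number","minimum":-1,"maximum":1}}}},"grip_force":{"type":"number"}},"required":["deltas"]}

```bash
mkdir -p pics
python3 - <<'E'
from workcell import bot
import cv2,numpy as np
for n in("scene","top"):
    cv2.imwrite(f"pics/{n}0.png",bot.get_image(n)); c=bot.get_calibration(n); print({k:np.round(v,4).tolist() for k,v in c.items()})
s=bot.get_state(); print(s["clock"],s["position"],s["eef_rot"],s["opening"])
E
```

```text
{'fx': 412.4266, 'fy': 412.4266, 'cx': 324.9914, 'cy': 196.0484, 'world_to_cam': [[-0.4518, -0.8921, -0.0002, 0.044], [0.6602, -0.3345, 0.6725, -0.5176], [-0.6, 0.3037, 0.7401, -0.7036], [0.0, 0.0, 0.0, 1.0]]}
{'fx': 403.854, 'fy': 403.854, 'cx': 315.4152, 'cy': 198.7156, 'world_to_cam': [[-0.2462, -0.9692, 0.0016, -0.0972], [0.8087, -0.2045, 0.5515, -0.5333], [-0.5342, 0.1371, 0.8341, -0.8943], [0.0, 0.0, 0.0, 1.0]]}
0.1 [0.15967198 0.55185163 0.24141828] [[-9.60557003e-01  2.78082047e-01 -7.87001066e-04]
 [ 2.78082953e-01  9.60555895e-01 -1.49771530e-03]
 [ 3.39470778e-04 -1.65749250e-03 -9.99998569e-01]] 0.08536693497908768
```

View pics/scene0.png

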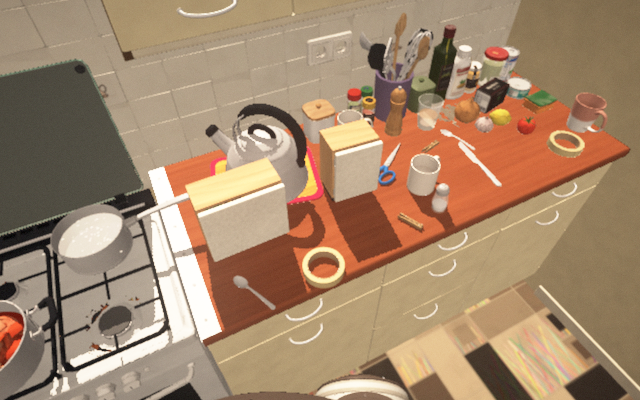

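View pics/top0.png

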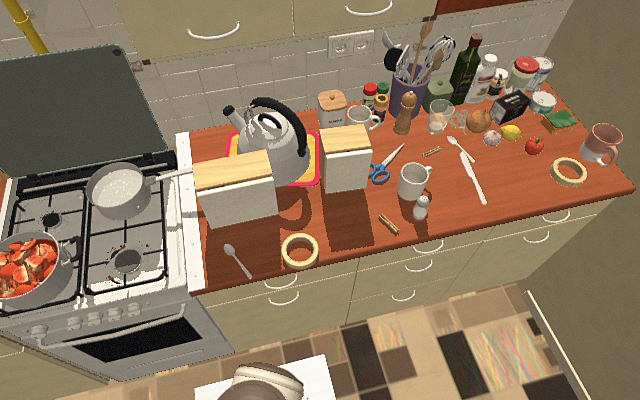

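The scene shows the wide cupboard at about (240,210) and the narrow one at (350,160); the tape is at (323,267) and the spoon at (255,290). The top view shows the wide one at (236,190), the tape at (300,252). I'll enlarge both for corner picking.

Run:
```python
import cv2,numpy as np
a=cv2.imread("pics/scene0.png")[150:320,170:400]; b=cv2.imread("pics/top0.png")[110:280,170:400]
f=lambda i:cv2.resize(i,None,fx=3.4,fy=3.4,interpolation=cv2.INTER_CUBIC)
cv2.imwrite("pics/cs.png",f(a)); cv2.imwrite("pics/ct.png",f(b))
from workcell import bot
s=bot.get_state()
for n in("scene","top"):
    c=bot.get_calibration(n);p=c["world_to_cam"]@np.r_[s["position"],1];print(c["cx"]-c["fx"]*p[0]/p[2],c["cy"]+c["fy"]*p[1]/p[2])
```

```text
-148.7631216173254 591.4557842640323
-70.26182490314847 419.3433021100742
```

View pics/cs.png

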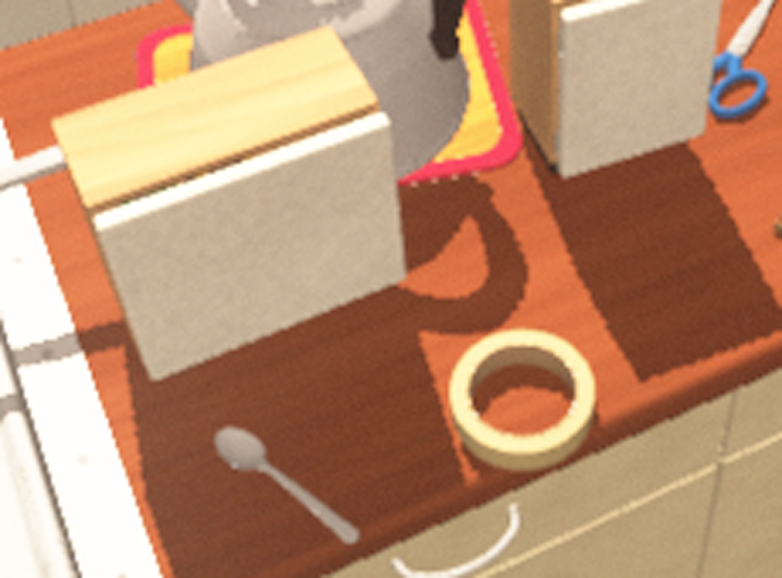

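View pics/ct.png

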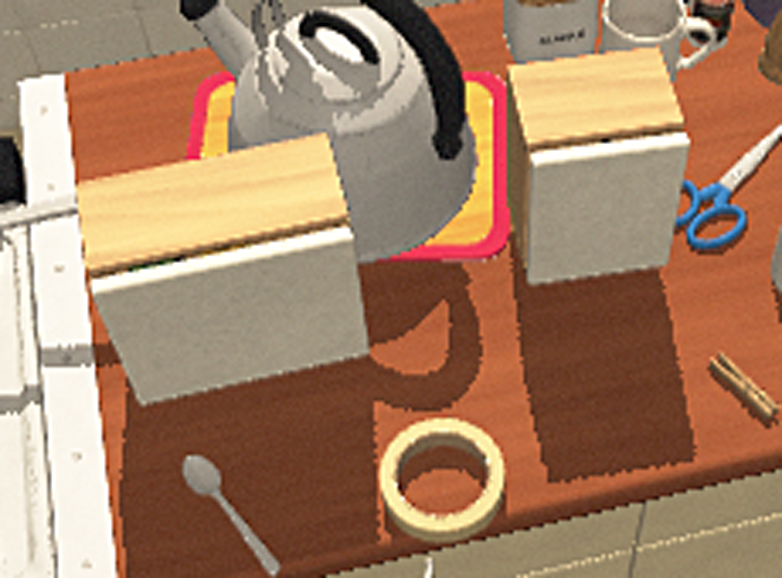

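```bash
cat > h.py <<'E'
from workcell import bot
import numpy as np
from scipy.optimize import least_squares
C={n:bot.get_calibration(n) for n in("scene","top")}
O={"scene":(170,150),"top":(170,110)}
def pr(n,P):
    c=C[n];p=np.c_[P,np.ones(len(P))]@np.array(c["world_to_cam"]).T
    return np.c_[c["cx"]-c["fx"]*p[:,0]/p[:,2],c["cy"]+c["fy"]*p[:,1]/p[:,2]]
def W(q,L):
    c,s=np.cos(q[2]),np.sin(q[2]);L=np.array(L,float)
    return np.c_[q[0]+c*L[:,0]-s*L[:,1],q[1]+s*L[:,0]+c*L[:,1],L[:,2]]
E
python3 - <<'E'
from h import *
def fit(h,d):
    K={"TL":(-.058,h-.001,.2),"TR":(-.058,-h+.001,.2),"BL":(-.058,h-.001,.03),"BR":(-.058,-h+.001,.03),"KL":(.05,h,.2),"KR":(.05,-h,.2)}
    def r(q):
        return np.concatenate([(pr(n,W(q,[K[k] for k in v]))-(np.array(list(v.values()))/3.4+O[n])).ravel() for n,v in d.items()])
    s=least_squares(r,[.6,.3,0],loss="soft_l1");print(s.x.round(4),np.round(r(s.x),1));return s.x
q=fit(.1,{"scene":dict(TL=(98,222),TR=(387,118),BR=(405,274),BL=(156,379),KL=(55,125),KR=(330,30)),"top":dict(TL=(92,287),TR=(352,232),BR=(367,353),BL=(145,404),KL=(78,185),KR=(328,137))})
q2=fit(.065,{"scene":dict(BL=(568,174),BR=(703,132)),"top":dict(TL=(530,157),TR=(686,136),BR=(667,265),BL=(530,283),KL=(510,66),KR=(658,47))})
print("press,hinge,free,mid",W(q,[(-.058,-.074,.18),(-.051,.092,.2),(-.058,-.099,.2),(-.051,0,.115)]).round(3))
print("narrow corners",W(q2,[(-.058,.064,.2),(-.058,-.064,.2)]).round(3))
# tape/spoon on plane
def gp(n,uv,z):
    return least_squares(lambda p:(pr(n,np.array([[p[0],p[1],z]]))-(np.array(uv)/3.4+O[n]))[0],[.5,.3]).x.round(3)
print("tape",gp("scene",(523,398),.025),gp("top",(442,477),.025),"spoon",gp("top",(200,472),.005),gp("top",(275,572),.005),"peg",gp("top",(742,388),.01))
E
```

```text
[ 0.6088 -0.0307  0.0176] [ 0.2  1.3  1.5  0.   1.   0.3 -0.8  0.1 -1.3 -2.8  0.3 -2.9 -0.3  1.4
  0.7  0.8  1.1 -0.4 -1.4  0.2 -0.9 -1.2 -0.2 -2.2]
[ 0.6414 -0.3482 -0.0788] [-1.9  0.5  0.5 -0.2  0.6  1.3  1.2  1.3  0.1 -0.5 -0.8  0.  -1.  -1.2
  0.4 -1.3]
press,hinge,free,mid [[ 0.552 -0.106  0.18 ]
 [ 0.556  0.06   0.2  ]
 [ 0.553 -0.131  0.2  ]
 [ 0.558 -0.032  0.115]]
narrow corners [[ 0.589 -0.28   0.2  ]
 [ 0.579 -0.407  0.2  ]]
tape [ 0.42 -0.16] [ 0.424 -0.164] spoon [0.488 0.03 ] [ 0.384 -0.017] peg [ 0.45  -0.435]
```

Request:
carry_out([
  [[-1, 0, 0, -0.4, -0.94], [-1, 0, 0, -0.4, -0.94], [-1, 0, 0, -0.4, -0.93], [-1, -0.4, -1, 0, 0], [-1, -0.4, -1, 0, 0], [-1, -0.4, -1, 0, 0], [-1, -0.4, -1, 0, 0], [-1, -0.4, -1, 0, 0], [-1, -0.4, -1, 0, 0], [-1, -0.4, -1, 0, 0], [-1, -0.4, -1, 0, 0], [-1, -0.4, -1, 0, 0], [-1, -0.4, -1, 0, 0], [-1, -0.4, -1, 0, 0], [-1, -0.4, -1, 0, 0], [-1, -0.4, -1, 0, 0], [-1, -0.4, -1, 0, 0], [-1, -0.4, -1, 0, 0], [-1, -0.4, -1, 0, 0]],
], grip_force=20)

```text
clock: 2.48
position: [0.3516, 0.0711, 0.278]
eef_rot: [[-1.0, 0.001, -0.0], [0.001, 1.0, 0.0], [0.0, 0.0, -1.0]]
force: [-0.1, 1.0, -0.1]
opening: 0.0002
gripper_force: 0.0
```

Request:
carry_out([
  [[-1, -0.65, -0.98, 0, 0], [-1, -0.65, -0.98, 0, 0], [-1, -0.65, -0.98, 0, 0], [-1, -0.65, -0.98, 0, 0], [-1, -0.65, -0.98, 0, 0], [-1, -0.65, -0.98, 0, 0], [-1, 0, 0, 0.82, 0], [-1, 0, 0, 0.82, 0], [-1, 0, 0, 0.82, 0], [-1, 0, 0, 0.82, 0], [-1, -0.5, 0, 0, 0], [-1, -0.5, 0, 0, 0], [-1, 0, 0, 0, 0]],
])

```text
clock: 4.1
position: [0.4985, -0.1043, 0.1795]
eef_rot: [[-1.0, 0.0, -0.001], [0.0, 1.0, 0.0], [0.001, 0.0, -1.0]]
force: [0.7, 0.3, -0.4]
opening: -0.0004
gripper_force: 0.0
```

Run:
```python
from h import *
import cv2
i=bot.get_image("scene")[120:300,170:400];cv2.imwrite("pics/s1.png",cv2.resize(i,None,fx=3,fy=3,interpolation=cv2.INTER_CUBIC))
s=bot.get_state();print(s["clock"],s["position"],s["force"],s["joint_positions"])
```

```text
4.15 [ 0.49803392 -0.10421815  0.17949008] [-0.49008188 -0.02192252 -0.14162677] [-4.44082541e-01  4.54105257e-02  1.84716070e+00 -1.41100802e-04
  1.25020047e+00 -2.01437446e+00]
```

View pics/s1.png

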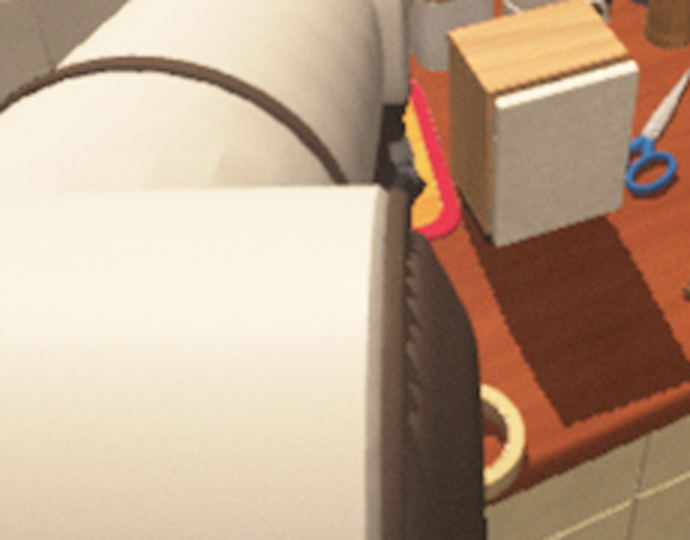

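The arm hides the wide cupboard; only the narrow one (560,130 in the crop) and the tape are visible. I'll press by force feel instead.

Request:
carry_out([
  [[-1, -0.35, 0, 0, 0], [-1, -0.35, 0, 0, 0], [-1, -0.35, 0, 0, 0], [-1, -0.1, 0, 0, 0], [-1, 0, 0, 0, 0]],
])

```text
clock: 4.78
position: [0.533, -0.1043, 0.1798]
eef_rot: [[-1.0, 0.001, -0.0], [0.001, 1.0, 0.0], [0.0, 0.0, -1.0]]
force: [0.3, -1.0, 0.3]
opening: 0.0001
gripper_force: 0.0
```

Request:
carry_out([
  [[-1, -0.1, 0, 0, 0], [-1, -0.1, 0, 0, 0], [-1, 0, 0, 0, 0]],
])

```text
clock: 5.15
position: [0.539, -0.1044, 0.1799]
eef_rot: [[-1.0, 0.001, 0.0], [0.001, 1.0, -0.0], [-0.0, -0.0, -1.0]]
force: [1.0, 0.0, -0.1]
opening: 0.0002
gripper_force: 0.0
```

Request:
carry_out([
  [[-1, -0.08, 0, 0, 0], [-1, 0, 0, 0, 0]],
])

```text
clock: 5.4
position: [0.5411, -0.1044, 0.1799]
eef_rot: [[-1.0, 0.001, -0.001], [0.001, 1.0, 0.0], [0.001, 0.0, -1.0]]
force: [-2.0, -0.6, -0.0]
opening: 0.0
gripper_force: 0.8
```

Request:
carry_out([
  [[-1, -0.05, 0, 0, 0], [-1, 0, 0, 0, 0]],
])

```text
clock: 5.65
position: [0.5426, -0.1044, 0.1798]
eef_rot: [[-1.0, 0.001, -0.001], [0.001, 1.0, -0.0], [0.001, -0.0, -1.0]]
force: [-2.8, -0.8, 2.0]
opening: -0.0
gripper_force: 1.5
```

Request:
carry_out([
  [[-1, -0.05, 0, 0, 0], [-1, 0, 0, 0, 0]],
])

```text
clock: 5.9
position: [0.5443, -0.1045, 0.1798]
eef_rot: [[-1.0, 0.001, -0.0], [0.001, 1.0, -0.0], [0.0, -0.0, -1.0]]
force: [-4.3, -1.4, 1.7]
opening: 0.0001
gripper_force: 1.5
```

Request:
carry_out([
  [[-1, -0.04, 0, 0, 0], [-1, 0, 0, 0, 0]],
])

```text
clock: 6.15
position: [0.5456, -0.1044, 0.1799]
eef_rot: [[-1.0, 0.001, 0.0], [0.001, 1.0, -0.0], [-0.0, -0.0, -1.0]]
force: [-2.7, -0.1, 0.9]
opening: 0.0002
gripper_force: 1.5
```

Request:
carry_out([
  [[-1, -0.02, 0, 0, 0], [-1, 0, 0, 0, 0], [-1, 0.3, 0, 0, 0], [-1, 0.6, 0, 0, 0], [-1, 0.8, 0, 0, 0], [-1, 0.8, 0, 0, 0], [-1, 0.8, 0, 0, 0], [-1, 0.8, 0, 0, 0], [-1, 0, 0, -0.9, 0], [-1, 0, 0, -0.9, 0], [-1, 0, 0, -0.9, 0], [-1, 0, -1, 0, 0], [-1, 0, -1, 0, 0], [-1, 0, -1, 0, 0], [-1, 0, -1, 0, 0], [-1, 0, -1, 0, 0]],
])

```text
clock: 8.15
position: [0.4231, -0.2553, 0.2611]
eef_rot: [[-1.0, 0.001, 0.002], [0.001, 1.0, -0.001], [-0.002, -0.001, -1.0]]
force: [-0.3, 0.2, 0.5]
opening: 0.0003
gripper_force: 0.0
```

Run:
```python
from h import *
import cv2
i=bot.get_image("top")[110:280,170:400];cv2.imwrite("pics/t2.png",cv2.resize(i,None,fx=3.4,fy=3.4,interpolation=cv2.INTER_CUBIC))
s=bot.get_state();print(s["clock"],s["position"],s["force"])
q=[.6088,-.0307,.0176]
for th in(0,.3,.4,.5):
    P=np.array([[-.051-.191*np.sin(th)+.007*np.cos(th)*k,.092-.191*np.cos(th)-k*.007*np.sin(th),.2] for k in(-1,1)])
    print(th,((pr("top",W(q,P))-O["top"])*3.4).round().tolist(),W(q,P).round(3).tolist())
```

```text
8.2 [ 0.42286273 -0.2584316   0.2611529 ] [-2.09641902 -3.13007288 -0.0460644 ]
0 [[354.0, 235.0], [350.0, 221.0]] [[0.553, -0.131, 0.2], [0.567, -0.13, 0.2]]
0.3 [[356.0, 297.0], [358.0, 282.0]] [[0.496, -0.121, 0.2], [0.51, -0.125, 0.2]]
0.4 [[352.0, 319.0], [355.0, 303.0]] [[0.478, -0.114, 0.2], [0.491, -0.119, 0.2]]
0.5 [[344.0, 341.0], [350.0, 325.0]] [[0.461, -0.106, 0.2], [0.474, -0.112, 0.2]]
```

View pics/t2.png

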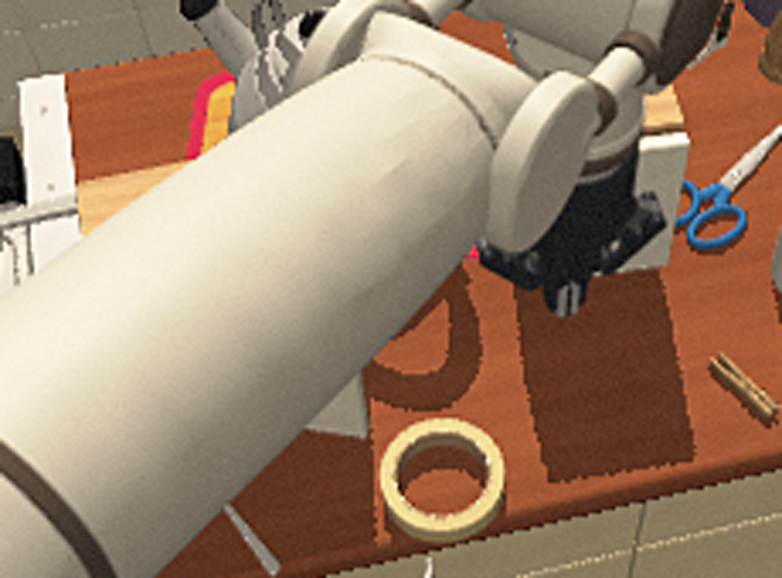

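The door stands ajar; its lower free corner is at (365,437) in the crop, matching about 0.40 rad. Next I'll enter beside the free edge and compute the arc.

Request:
carry_out([
  [[-1, -0.9, 0.7, 0, 0], [-1, -0.9, 0.7, 0, 0], [-1, -0.9, 0.7, 0, 0], [-1, -0.9, 0.7, 0, 0], [-1, 0, 0, 0.7, 0], [-1, 0, 0, 0.7, 0], [-1, 0, 0, 0.7, 0], [-1, 0, 0, 0.7, 0], [-1, 0, 0, 0, 0]],
])

```text
clock: 9.32
position: [0.53, -0.1695, 0.1753]
eef_rot: [[-1.0, 0.001, -0.002], [0.001, 1.0, 0.002], [0.002, 0.002, -1.0]]
force: [0.6, 0.3, 0.0]
opening: -0.0
gripper_force: 0.0
```

Run:
```python
from h import *
s=bot.get_state();print(s["position"],s["force"])
q=[.6088,-.0307,.0176]
H=W(q,[(-.051,.092,.2)])[0,:2]
def T(th,r):
    a=th-q[2]; u=np.array([-np.sin(a),-np.cos(a)]);n=np.array([-np.cos(a),np.sin(a)])
    return H+r*u-n*(.007+.011*abs(np.cos(a))+.0145*abs(np.sin(a)))
p=np.array([T(t,.145) for t in np.linspace(.4,1.68,17)])
print(p[0],p[-1]);print((np.diff(p,axis=0)/.03*[-1,1]).round(2).tolist())
```

```text
[ 0.52996873 -0.16950927  0.17528421] [0.62979861 0.31660019 0.03339944]
[ 0.52306491 -0.08257788] [0.40974351 0.05130083]
[[0.36, 0.09], [0.35, 0.12], [0.34, 0.15], [0.34, 0.18], [0.32, 0.21], [0.31, 0.23], [0.29, 0.26], [0.27, 0.29], [0.25, 0.31], [0.22, 0.33], [0.2, 0.35], [0.17, 0.37], [0.14, 0.39], [0.1, 0.4], [0.07, 0.4], [0.04, 0.36]]
```

Request:
carry_out([
  [[-1, 0, 0.5, 0, 0], [-1, 0, 0.8, 0, 0], [-1, 0, 0.8, 0, 0], [-1, 0, 0.8, 0, 0], [-1, 0.1, 0, 0, 0], [-1, 0.13, 0, 0, 0], [-1, 0.36, 0.09, 0, 0], [-1, 0.35, 0.12, 0, 0], [-1, 0.34, 0.15, 0, 0], [-1, 0.34, 0.18, 0, 0], [-1, 0.32, 0.21, 0, 0], [-1, 0.31, 0.23, 0, 0]],
])

```text
clock: 10.82
position: [0.463, -0.0535, 0.1769]
eef_rot: [[-1.0, 0.001, 0.0], [0.001, 1.0, -0.0], [-0.0, -0.0, -1.0]]
force: [0.6, -0.0, -1.0]
opening: 0.0003
gripper_force: 0.5
```

Request:
carry_out([
  [[-1, 0.29, 0.26, 0, 0], [-1, 0.27, 0.29, 0, 0], [-1, 0.25, 0.31, 0, 0], [-1, 0.22, 0.33, 0, 0], [-1, 0.2, 0.35, 0, 0], [-1, 0.17, 0.37, 0, 0], [-1, 0.14, 0.39, 0, 0], [-1, 0.1, 0.4, 0, 0], [-1, 0.07, 0.3, 0, 0], [-1, 0.04, 0.2, 0, 0], [-1, 0, 0.2, 0, 0], [-1, 0, 0.1, 0, 0], [-1, 0, 0, 0, 0]],
])

```text
clock: 12.45
position: [0.4112, 0.0513, 0.1768]
eef_rot: [[-1.0, 0.001, -0.0], [0.001, 1.0, 0.0], [0.0, 0.0, -1.0]]
force: [-0.6, -0.4, 0.2]
opening: -0.0004
gripper_force: 0.0
```

Now back off sideways, rise, and move clear to look.

Request:
carry_out([
  [[-1, 0, -0.4, 0, 0], [-1, 0, -0.9, 0, 0], [-1, 0, -0.9, 0, 0], [-1, 0, -0.5, -0.9, 0], [-1, 0, 0, -1, 0], [-1, 0, 0, -1, 0], [-1, 0, 0, -1, 0], [-1, 0, -1, 0, 0], [-1, 0, -1, 0, 0], [-1, 0, -1, 0, 0], [-1, 0, -1, 0, 0], [-1, 0, -1, 0, 0], [-1, 0, -1, 0, 0], [-1, 0, -1, 0, 0], [-1, 0, -1, 0, 0], [-1, 0, -1, 0, 0], [-1, 0, -1, 0, 0]],
])

```text
clock: 14.58
position: [0.4101, -0.3318, 0.2938]
eef_rot: [[-1.0, 0.002, -0.0], [0.002, 1.0, -0.0], [0.0, -0.0, -1.0]]
force: [1.6, 0.2, 0.1]
opening: 0.0001
gripper_force: 0.0
```

Run:
```python
from h import *
import cv2
i=bot.get_image("top")[110:280,170:400];cv2.imwrite("pics/t3.png",cv2.resize(i,None,fx=3.4,fy=3.4,interpolation=cv2.INTER_CUBIC))
s=bot.get_state();print(s["clock"],s["position"],s["force"])
q=[.6088,-.0307,.0176]
for th in(1.4,1.57,1.7):
    P=np.array([[-.051-.191*np.sin(th)+.007*np.cos(th)*k,.092-.191*np.cos(th)-k*.007*np.sin(th),z] for z in(.2,.03) for k in(-1,1)])
    print(th,((pr("top",W(q,P))-O["top"])*3.4).round().tolist())
```

```text
14.625 [ 0.40957795 -0.33490249  0.29359524] [-3.25235632 -1.37448149  0.27490285]
1.4 [[169.0, 499.0], [189.0, 491.0], [212.0, 594.0], [229.0, 587.0]]
1.57 [[121.0, 513.0], [142.0, 508.0], [171.0, 607.0], [189.0, 602.0]]
1.7 [[83.0, 519.0], [104.0, 516.0], [138.0, 612.0], [156.0, 609.0]]
```

View pics/t3.png

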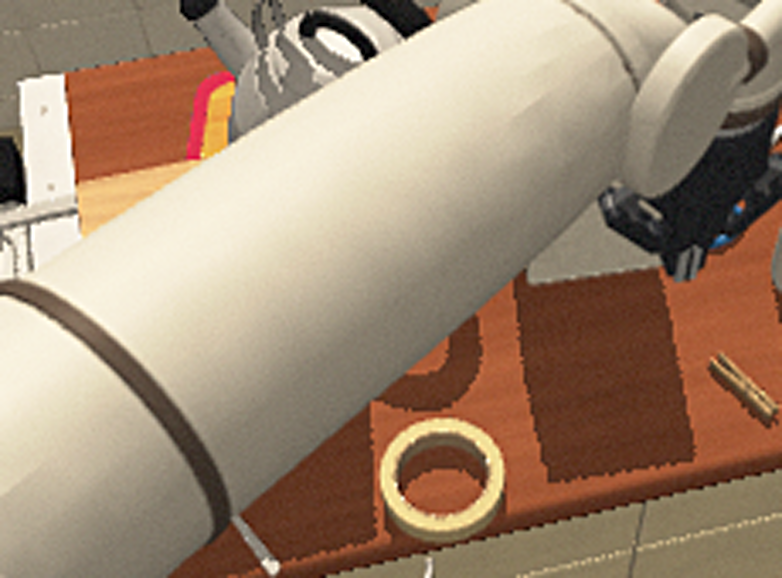

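The arm hides the door; the tape and the narrow door look unmoved. I'll swing the arm further right.

Request:
carry_out([
  [[-1, 0.8, -1, -0.3, 0], [-1, 0.8, -1, -0.3, 0], [-1, 0.8, -1, -0.3, 0], [-1, 0.8, -1, -0.3, 0], [-1, 0.8, -1, -0.3, 0], [-1, 0.8, -1, -0.3, 0], [-1, 0.8, -1, 0, 0], [-1, 0.8, -1, 0, 0], [-1, 0, 0, 0, 0]],
])

```text
clock: 15.75
position: [0.2159, -0.5714, 0.347]
eef_rot: [[-1.0, 0.005, -0.001], [0.005, 1.0, 0.001], [0.001, 0.001, -1.0]]
force: [0.9, 0.3, 0.2]
opening: 0.0002
gripper_force: 0.0
```

Run:
```python
from h import *
import cv2
i=bot.get_image("top")[120:300,150:420];cv2.imwrite("pics/t4.png",cv2.resize(i,None,fx=2.9,fy=2.9,interpolation=cv2.INTER_CUBIC))
s=bot.get_state();print(s["clock"],s["position"])
q=[.6088,-.0307,.0176]
for th in(1.4,1.57,1.7):
    P=np.array([[-.051-.191*np.sin(th)+.007*np.cos(th)*k,.092-.191*np.cos(th)-k*.007*np.sin(th),z] for z in(.2,.03) for k in(-1,1)])
    print(th,((pr("top",W(q,P))-(150,120))*2.9).round().tolist())
```

```text
15.8 [ 0.21723348 -0.57033885  0.34730975]
1.4 [[202.0, 397.0], [219.0, 390.0], [239.0, 478.0], [254.0, 472.0]]
1.57 [[161.0, 409.0], [179.0, 404.0], [204.0, 488.0], [219.0, 485.0]]
1.7 [[129.0, 414.0], [147.0, 411.0], [176.0, 493.0], [191.0, 491.0]]
```

View pics/t4.png

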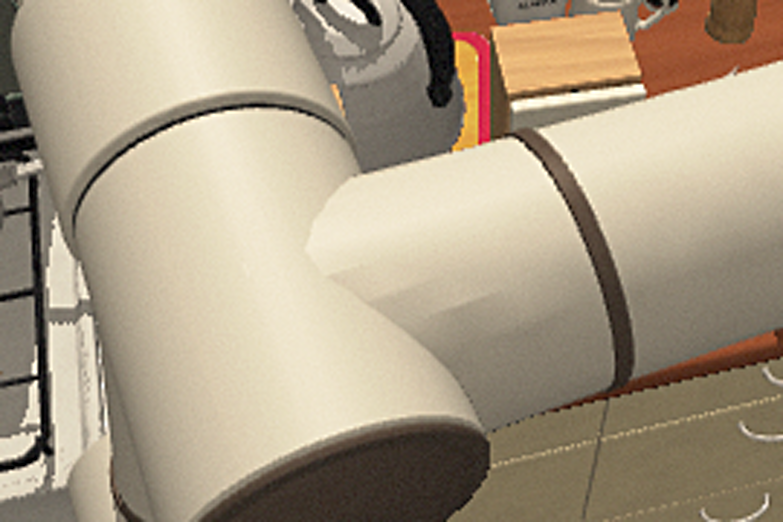

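The arm still hides it; going back round to the start side, high above the door (tips at z ≈ 0.33), for an open view.

Request:
carry_out([
  [[-1, -0.45, 1, 0, 0], [-1, -0.45, 1, 0, 0], [-1, -0.45, 1, 0, 0], [-1, -0.45, 1, 0, 0], [-1, -0.45, 1, 0, 0], [-1, -0.45, 1, 0, 0], [-1, -0.45, 1, 0, 0], [-1, -0.45, 1, 0, 0], [-1, -0.45, 1, 0, 0], [-1, -0.45, 1, 0, 0], [-1, -0.45, 1, 0, 0], [-1, -0.45, 1, 0, 0], [-1, -0.45, 1, 0, 0], [-1, -0.45, 1, 0, 0], [-1, -0.45, 1, 0, 0], [-1, 0, 1, 0, 0], [-1, 0, 1, 0, 0], [-1, 0, 1, 0, 0]],
])

```text
clock: 18.05
position: [0.4211, -0.0281, 0.348]
eef_rot: [[-1.0, -0.0, 0.0], [-0.0, 1.0, 0.0], [-0.0, 0.0, -1.0]]
force: [0.9, 0.3, -0.5]
opening: -0.0002
gripper_force: 0.0
```

Request:
carry_out([
  [[-1, 0.4, 1, 0, 0], [-1, 0.4, 1, 0, 0], [-1, 0.4, 1, 0, 0], [-1, 0.4, 1, 0, 0], [-1, 0.4, 1, 0, 0], [-1, 0.4, 1, 0, 0], [-1, 0.4, 1, 0, 0], [-1, 0.4, 1, 0, 0], [-1, 0.4, 1, 0, 0], [-1, 0.4, 1, 0, 0], [-1, 0.4, 1, 0, 0], [-1, 0.4, 1, 0, 0], [-1, 0.4, 1, 0, 0], [-1, 0.4, 1, 0, 0], [-1, 0.4, 1, 0, 0], [-1, 0.4, 1, 0, 0], [-1, 0.4, 1, 0, 0], [-1, 0.4, 1, 0, 0], [-1, 0, 0, 0, 0]],
])

```text
clock: 20.42
position: [0.2043, 0.5111, 0.3476]
eef_rot: [[-1.0, -0.003, -0.001], [-0.003, 1.0, -0.0], [0.001, -0.0, -1.0]]
force: [0.6, 0.4, -1.2]
opening: -0.0
gripper_force: 0.0
```

Run:
```python
from h import *
import cv2
i=bot.get_image("top")[110:310,150:420];cv2.imwrite("pics/t5.png",cv2.resize(i,None,fx=2.9,fy=2.9,interpolation=cv2.INTER_CUBIC))
s=bot.get_state();print(s["clock"],s["position"])
q=[.6088,-.0307,.0176]
for th in(1.4,1.57,1.7):
    P=np.array([[-.051-.191*np.sin(th)+.007*np.cos(th)*k,.092-.191*np.cos(th)-k*.007*np.sin(th),z] for z in(.2,.03) for k in(-1,1)])
    print(th,((pr("top",W(q,P))-(150,110))*2.9).round().tolist())
```

```text
20.475 [0.20498547 0.51031854 0.34777322]
1.4 [[202.0, 426.0], [219.0, 419.0], [239.0, 507.0], [254.0, 501.0]]
1.57 [[161.0, 438.0], [179.0, 433.0], [204.0, 517.0], [219.0, 514.0]]
1.7 [[129.0, 443.0], [147.0, 440.0], [176.0, 522.0], [191.0, 520.0]]
```

View pics/t5.png

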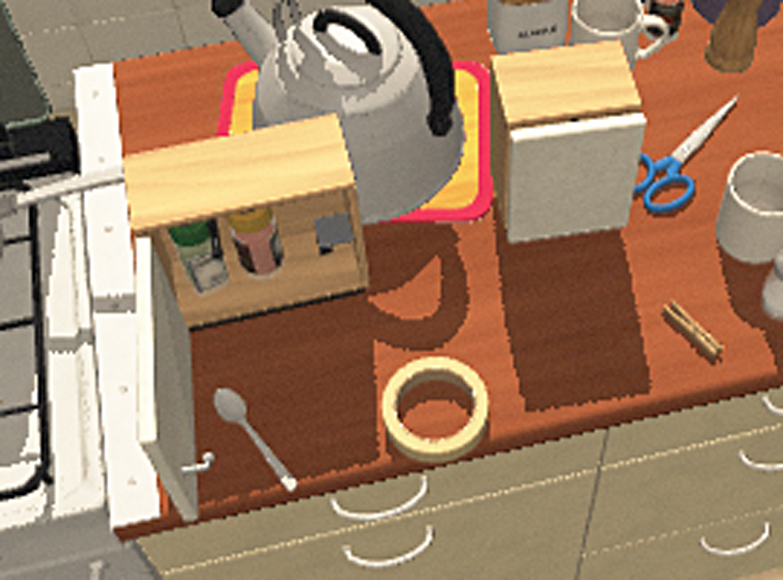

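The door's free top corner is at (140–157, 441), which fits about 1.67 rad, past square. Both jars stand inside at (200,255) and (255,240), the narrow door is shut, and the tape, spoon and peg haven't moved.

```bash
python3 -c "
from workcell import bot
print(bot.finish_job())"
```

```text
the job is handed in; nothing more can be done
None
```

The job is handed in at about 20.5 s: the wide door was pressed until its latch let go, sprang ajar to about 0.4 rad, and was pushed from behind to about 1.67 rad (past square), with the narrow cupboard still shut and the jars, tape, spoon and peg unmoved in the last picture.

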